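# Turn the satellite panels cells-up on the tipping ramp and put them away

## Robot

A 7-joint arm with a two-finger parallel gripper is mounted at the origin on the work surface. World frame = base frame: x ahead of the robot, y to its left, z up, the work surface at z = 0. Lengths are in mm, angles in rad, forces in N, time in s.
With the tool pointing down it reaches from about 400 to 850 mm from the base axis. Payload 4.5 kg.
Tool frame: the origin (TCP) lies at the very end of the fingers, on their centre line; the grasp point (between the pads) lies 19 mm behind it; z points along the fingers, y is the line along which they close (so a half turn about z gives the same grasp; the last joint's range is limited). The gripper opens to 88 mm and grips with 3 to 60 N. Pads are 18 mm wide; open, the fingers measure 123 mm over their backs; the gripper's body (75 mm by 187 mm) begins 45 mm behind the grasp point.
Start: joints at [-1.31, 0.689, -0.195, 1.565, 0.157, 0.902, -0.215], TCP at [140.516, 609.023, 238.743] pointing down, gripper open.
Joint ranges: [-3.01, 3.01], [-0.46, 2.08], [-1.47, 1.51], [0.13, 2.56], [-1, 4.14], [0.04, 2.09], [-2.66, 2.66]. Speed limits (rad/s): [2.57, 2.57, 3.14, 3.14, 3.14, 3.14, 3.14].

## Interface

Orientations are given as a unit quaternion [w, x, y, z].
In Python, from bench import r gives the robot as it stands. Calls block until the motion is done:
- r.move_pose(position, orientation): joint-space move of the TCP to a pose.
- r.move_linear(position, frame=None, feed=150): straight line of the TCP; frame=None keeps the orientation; feed is the mean speed in mm/s.
- r.set_joints(angles): joint-space move.
- r.grip(opening, newtons=None): finger opening in mm; newtons is the grip in N (None keeps the last); returns when the fingers have stopped.
- r.dwell(seconds).
- r.solve_ik(position, orientation): joint angles nearest the present ones, or None.
- r.get_obs(): the state.
- r.snapshot(name): name is "side" or "top"; returns the picture (420x560x3 uint8, blue, green, red); there is no depth.
- r.camera_params(name): a dict with "fx", "fy", "cx", "cy" (pixels), "D" ([k1, k2, p1, p2, k3] as OpenCV has them; the pictures are not rectified), "T" (4x4, takes a point from camera to world coordinates). Camera axes: x right, y down, z forward; pixel columns grow to the right and rows downward; lengths in mm; the calibration is good to about 2 mm. A picture is of the moment at which its call begins. camera_params takes no time and is no camera call.
A pose or a line that the arm cannot do raises r.MotionError and nothing moves.
- r.job_done(): hands the job in; it is judged then, once.
The state is a dict: "t": time; "joint_positions": joint angles; "dq": joint speeds; "joint_efforts": joint torques, N m; "ee_pos": TCP position; "tcp_rot": TCP orientation; "ft_force": force on the tool from outside, world axes, zero at the start; "ft_torque": the same for the moment, N m; "gripper_width": finger opening in mm; "gripper_force": force on a finger pad.
Only numpy, scipy, OpenCV 4.12 (cv2) and the standard library are available. Lean on these libraries where they do the work, as an engineer would, in place of code of your own. Each camera call takes 0.05 s, during which the arm holds its last target. There are 200 camera calls.

## Task

First pull the panel drawer fully out to its stop. Then put every solar panel on the bench into the drawer, lying flat on its floor with the blue cells up; turn over any that lies cells-down by dropping it across the high edge of the tipping ramp, so that it flips and comes to rest cells-up on the ramp's rubber mat. Finally push the drawer fully shut, and leave the other things on the bench where they are.

Things in the scene. Friction and masses are not known exactly. Their poses are not given: they have to be found in the camera images.
- panel_1: Dummy satellite solar panel: aluminium plate 60 x 45 x 6 mm, 44 g, blue cells on one face, bare metal with two dark dots on the other. Origin at its centre; x along the 60 mm length, y along the 45 mm width, z out of the blue face. It starts cells-down. 3 or 4 panels are present, lying in a row on the near bench, any yaw.
- panel_2: Dummy satellite solar panel: aluminium plate 60 x 45 x 6 mm, 44 g, blue cells on one face, bare metal with two dark dots on the other. Origin at its centre; x along the 60 mm length, y along the 45 mm width, z out of the blue face. It starts cells-down. 3 or 4 panels are present, lying in a row on the near bench, any yaw.
- panel_3: Dummy satellite solar panel: aluminium plate 60 x 45 x 6 mm, 44 g, blue cells on one face, bare metal with two dark dots on the other. Origin at its centre; x along the 60 mm length, y along the 45 mm width, z out of the blue face. It starts cells-down. 3 or 4 panels are present, lying in a row on the near bench, any yaw.
- panel_4: Dummy satellite solar panel: aluminium plate 60 x 45 x 6 mm, 44 g, blue cells on one face, bare metal with two dark dots on the other. Origin at its centre; x along the 60 mm length, y along the 45 mm width, z out of the blue face. It starts cells-up. 3 or 4 panels are present, lying in a row on the near bench, any yaw.
- stand: Tipping ramp, fixed: aluminium sheet 100 mm wide, 5 mm thick, rising at 26 degrees towards the robot to a free high edge 63 mm above the bench, open below; at its foot a rubber mat 3 mm thick, 150 mm wide, from 35 mm behind the edge to 100 mm before it. Origin on the bench below the edge's middle; y along the edge, -x from the edge out over the mat (roughly to the robot), z up.
- ramp_edge (a point): Middle of the ramp's high edge; axes as the stand's. A panel let go level, its 60 mm length along x, its centre 10 to 18 mm out beyond the edge (-x), its underside 30 to 50 mm above the edge, strikes the edge, flips half a turn and comes to rest on the mat about 50 mm out from the edge (now and then it needs another try).
- cab_drawer0 (a joint): Opening of the drawer in m: 0 shut, 0.166 fully out at its stop; starts 0 to 0.03. It slides with about 1 N friction, away from the cabinet along -x of the handle point.
- cab_drawer0_handle (a point): Middle of the drawer's straight bar handle (round bar 11 mm thick, 120 mm long along y, its axis 35 mm before the drawer's front, 41 mm above the bench); moves with the drawer; x points into the cabinet, z up. The cabinet is fixed: 240 mm deep (x), 260 mm wide (y), 75 mm high, flush with the shut drawer's front; its front faces roughly to the robot.
- drawer_floor (a point): Point on the drawer's inner floor, about 22 mm above the bench, midway across and 37 mm behind the inside of its front; moves with the drawer. x points into the cabinet. Inside, the drawer reaches from x = -37 to +157 mm and y = -109 to +109 mm; walls 6 mm thick, 31 mm high inside; front board 48 mm high. Fully out, the part before x = +122 mm is open to above.
- helping_hands: Bystander: clamp stand, foot 70 x 60 mm, about 110 mm high, arms 160 mm across. Origin under its foot.
- solder_spool: Bystander: upright spool 52 mm across, 38 mm high. Origin under its centre.
- screwdriver: Bystander: screwdriver 160 mm long, lying.
- tool_cup: Bystander: steel cup 72 mm across, 90 mm high. Origin under its centre.
- flux_bottle: Bystander: small bottle 36 mm across, 75 mm high. Origin under its centre.
- board_carrier: Bystander: black slab 90 x 70 x 12 mm. Origin under its centre.
- screw_tray: Bystander: black tray 100 x 70 x 22 mm. Origin under its centre.

How it is judged:
By the outcome, as a careful person would: the job done as asked, in the order asked, and still so for the second after the job is handed in, with the robot touching nothing.
Of panel_1, panel_2, panel_3, panel_4 only 3 to 4 are there at a start; the rules pass over those that are not, and their reading is None.
At some moment in a run one of panel_1, panel_2, panel_3, panel_4 may be knocked a few centimetres aside while the robot is not near it.
It also fails if it takes over 210 s, if anything falls off the work surface, if the arm or the gripper's body presses on something with over 40 N, if the wrist force passes 120 N, or if a joint passes its speed limit or range.

## Working session

There is one attempt and no reset: what is moved stays moved. The work goes in short steps, each a Python script; the robot and the scene stay as the last script left them, time stands still between calls to the robot, and variables do not carry over. Pictures are saved under pics/ and viewed, at most 14 in all, crops included, and the job is handed in when it is done.

```bash
ls; mkdir -p pics
python3 - <<'E'
from bench import r
import cv2,numpy as np
for n in("top","side"):
    cv2.imwrite(f"pics/{n}0.png",r.snapshot(n)); p=r.camera_params(n); print(n,p["fx"],p["fy"],p["cx"],p["cy"],p["D"]); print(np.round(p["T"],3))
o=r.get_obs(); print(o["t"],o["ee_pos"],o["tcp_rot"])
E
```

```text
bench.py
pics
top 415.90198866611 415.90198866611 281.7427101497388 208.78072334344043 [-0.00679187  0.          0.          0.          0.        ]
[[-2.200000e-02 -9.830000e-01  1.800000e-01  3.791320e+02]
 [-1.000000e+00  2.300000e-02  5.000000e-03  6.533000e+00]
 [-9.000000e-03 -1.790000e-01 -9.840000e-01  1.095755e+03]
 [ 0.000000e+00  0.000000e+00  0.000000e+00  1.000000e+00]]
side 428.88997016675165 428.88997016675165 277.3066539484393 205.96697675978385 [-0.10272264  0.          0.          0.          0.        ]
[[-9.950000e-01 -6.100000e-02  8.200000e-02  4.323240e+02]
 [-1.020000e-01  6.570000e-01 -7.470000e-01  1.054664e+03]
 [-8.000000e-03 -7.510000e-01 -6.600000e-01  1.022094e+03]
 [ 0.000000e+00  0.000000e+00  0.000000e+00  1.000000e+00]]
0.1 [140.47894233 608.43618189 237.99243545] [-4.73210558e-06  1.13115678e-01  9.93581490e-01 -8.16014555e-04]
```

View pics/top0.png

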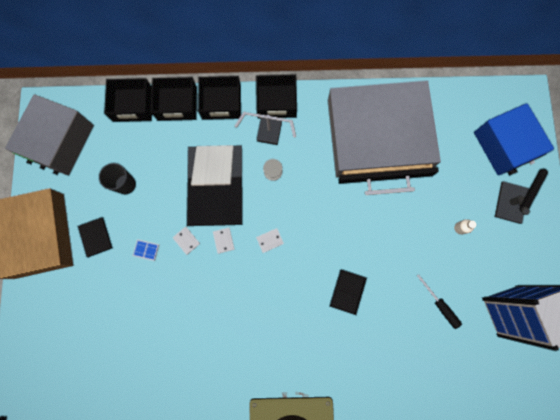

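View pics/side0.png

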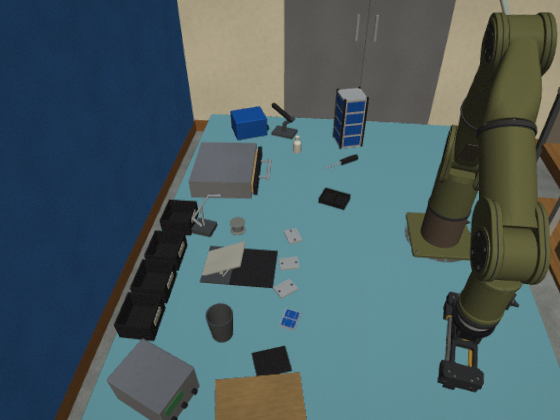

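The top view shows the cells-up panel at (147,250) and three cells-down panels at (186,241), (223,240) and (269,240). The ramp's high edge is near row 186 with the mat down to row 226, and the drawer handle is at about (389,190), slightly open. The side view agrees.

```bash
cat > h.py <<'E'
from bench import r
import cv2,numpy as np
from scipy.spatial.transform import Rotation as R
P={n:r.camera_params(n) for n in("top","side")}
def K(n):
    p=P[n]; return np.array([[p["fx"],0,p["cx"]],[0,p["fy"],p["cy"]],[0,0,1.]]),np.array(p["D"],float)
def unproj(n,px,z):
    k,d=K(n); u=cv2.undistortPoints(np.array(px,float).reshape(-1,1,2),k,d)[:,0]
    T=np.array(P[n]["T"]); v=np.c_[u,np.ones(len(u))]@T[:3,:3].T; c=T[:3,3]
    return c+v*((z-c[2])/v[:,2])[:,None]
def proj(n,X):
    k,d=K(n); T=np.linalg.inv(np.array(P[n]["T"]))
    return cv2.projectPoints(np.array(X,float).reshape(-1,1,3),cv2.Rodrigues(T[:3,:3])[0],T[:3,3],k,d)[0][:,0]
def rect_world(n,mask,z,amin=100,amax=900):
    out=[]
    for c in cv2.findContours(mask.astype(np.uint8),cv2.RETR_EXTERNAL,cv2.CHAIN_APPROX_NONE)[0]:
        if not amin<cv2.contourArea(c)<amax: continue
        w=unproj(n,c[:,0,:],z)[:,:2].astype(np.float32)
        (cx,cy),(a,b),t=cv2.minAreaRect(w)
        if a<b: a,b,t=b,a,t+90
        out.append((cx,cy,a,b,(np.radians(t)+np.pi/2)%np.pi-np.pi/2,c[:,0].mean(0)))
    return out
def panels(n="top",z=6,img=None):
    """list of (x,y,len,wid,yaw of length,px,kind)"""
    im=r.snapshot(n) if img is None else img
    hsv=cv2.cvtColor(im,cv2.COLOR_BGR2HSV); h,s,v=[hsv[...,i].astype(int) for i in range(3)]
    res=[]
    white=(s<60)&(v>120); blue=(h>100)&(h<130)&(s>110)&(v>90)
    for m,kd in((white,"down"),(blue,"up")):
        m=cv2.morphologyEx(m.astype(np.uint8),cv2.MORPH_CLOSE,np.ones((5,5)))
        res+=[q+(kd,) for q in rect_world(n,m,z)]
    return [q for q in res if 35<q[2]<80 and 25<q[3]<62]
E
python3 - <<'E'
from h import *
for n in("top","side"):
    for q in panels(n): print(n,np.round(q[:5],2),np.round(q[5]),q[6])
im=r.snapshot("top")
c=im[80:262,130:290]; d=im[75:205,320:450]
cv2.imwrite("pics/c1.png",cv2.resize(c,None,fx=3.2,fy=3.2,interpolation=cv2.INTER_CUBIC))
cv2.imwrite("pics/c2.png",cv2.resize(d,None,fx=4,fy=4,interpolation=cv2.INTER_CUBIC))
E
```

```text
top [495.67  45.92  62.24  47.78  -1.17] [269. 240.] down
top [4.9809e+02 1.6835e+02 6.2490e+01 4.7360e+01 2.2000e-01] [223. 240.] down
top [500.26 267.08  62.92  47.38   0.69] [186. 240.] down
top [ 519.87 -470.24   60.89   37.45   -1.22] [465. 226.] down
top [ 6.8706e+02  3.4900e+01  5.8940e+01  5.1630e+01 -2.0000e-02] [273. 169.] down
top [477.5  373.27  53.15  37.16   1.34] [145. 250.] up
side [497.81 268.12  62.91  50.93   0.69] [285. 288.] down
side [4.9538e+02 1.6966e+02 6.0650e+01 5.1450e+01 2.3000e-01] [289. 263.] down
side [492.4   48.18  67.85  45.74  -1.16] [293. 236.] down
side [475.03 371.52  53.85  36.98   1.32] [290. 318.] up
```

View pics/c1.png

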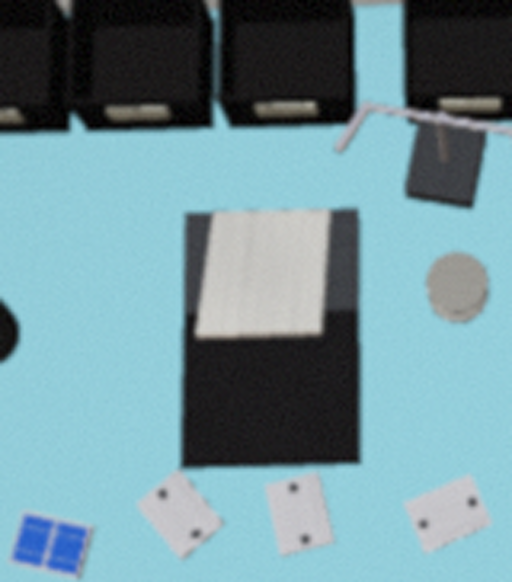

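View pics/c2.png

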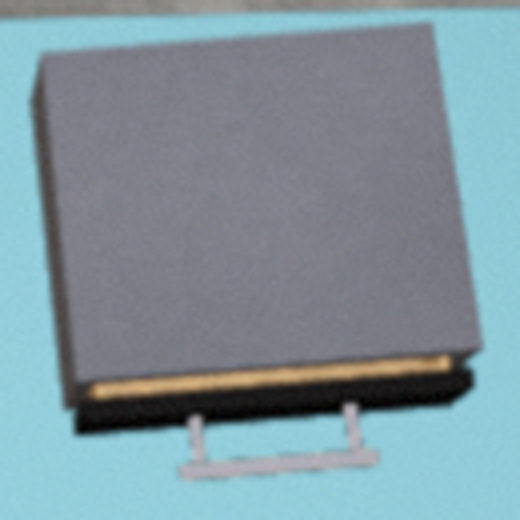

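The crops give sharp corners: ramp edge from crop (195,339) to (322,334), mat corners (182,467) and (360,462), handle from (180,472) to (380,457). The cabinet's top corners are (78,380), (481,350), (42,55) and (433,25).

Run:
```python
from h import *
a=lambda L:[(130+x/3.2,80+y/3.2) for x,y in L]
b=lambda L:[(320+x/4,75+y/4) for x,y in L]
def ang(v): return np.degrees(np.arctan2(v[1],v[0]))
e=unproj("top",a([(195,339),(322,334)]),63);m=unproj("top",a([(182,467),(360,462),(185,212),(358,210)]),3)
h=unproj("top",b([(180,472),(380,457)]),41);c=unproj("top",b([(78,380),(481,350),(42,55),(433,25)]),75)
print("edge",e.round(),np.linalg.norm(e[0]-e[1]),ang(e[0]-e[1])-90,e.mean(0))
print("mat",m.round(),ang(m[0]-m[1])-90, ang(m[2]-m[0]),ang(m[3]-m[1]),m.mean(0))
print("handle",h.round(),np.linalg.norm(h[0]-h[1]),ang(h[0]-h[1])-90,h.mean(0))
print("cab",c.round(),np.linalg.norm(c[0]-c[1]),ang(c[0]-c[1])-90,ang(c[2]-c[0]),c[:2].mean(0))
s=r.snapshot("side")[110:300,160:330]; cv2.imwrite("pics/s1.png",cv2.resize(s,None,fx=3.1,fy=3.1,interpolation=cv2.INTER_CUBIC))
```

```text
edge [[632. 243.  63.]
 [634. 141.  63.]] 101.57024575658413 0.9400193241098833 [633.27953092 191.82121641  63.        ]
mat [[538. 265.   3.]
 [539. 117.   3.]
 [760. 267.   3.]
 [758. 118.   3.]] 0.31280818577707237 0.4499921909783999 0.18547064010374054 [648.64927759 191.83917201   3.        ]
handle [[ 608. -205.   41.]
 [ 615. -335.   41.]] 130.29822961305817 3.0352165638636848 [ 611.70633118 -269.74212905   41.        ]
cab [[ 662. -137.   75.]
 [ 676. -393.   75.]
 [ 884. -123.   75.]
 [ 898. -382.   75.]] 256.9441160342322 3.0310660668059484 3.431524889849071 [ 668.81040273 -265.06710262   75.        ]
```

View pics/s1.png

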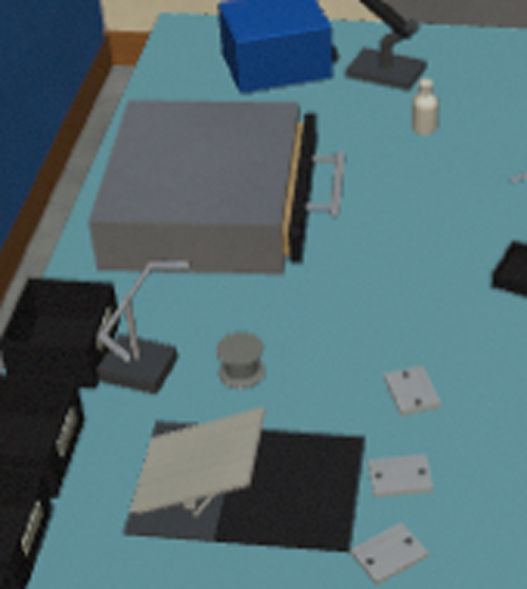

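The side crop shows the ramp's high edge from (265,408) to (250,483) and the handle from (343,152) to (336,214). I'll check both against the top view.

Run:
```python
from h import *
s=lambda L:[(160+x/3.1,110+y/3.1) for x,y in L]
for z in(58,63): e=unproj("side",s([(265,408),(250,483)]),z); print(z,e.round(),e.mean(0))
h=unproj("side",s([(343,152),(336,214)]),41); print(h.round(),h.mean(0),np.linalg.norm(h[0]-h[1]))
m=unproj("side",s([(364,437),(350,550)]),3); print(m.round(),m.mean(0))
for z in(3,): print(unproj("top",[(130+360/3.2,80+312/3.2)],z))
# reachability: vertical tool, closing dir yaw
def q(th): # tool down, tool y axis at angle th
    return (R.from_euler('z',th-np.pi/2)*R.from_quat([0,1,0,0])).as_quat()[[3,0,1,2]]
for p,t in(((440,-280,60),.05),((612,-270,40),.05),((612,-270,40),1.6),((620,192,110),0),((620,192,110),1.57),((560,-280,60),0),((560,-280,60),1.57),((475,372,20),1.3)):
    for k in(0,np.pi): print(p,t,k, r.solve_ik(list(p),list(q(t+k))))
```

```text
58 [[633. 140.  58.]
 [632. 240.  58.]] [632.6140327  189.97573057  58.        ]
63 [[632. 145.  63.]
 [631. 244.  63.]] [631.57528385 194.46019153  63.        ]
[[ 609. -334.   41.]
 [ 602. -204.   41.]] [ 605.57060908 -269.03376009   41.        ] 129.70720573207333
[[536. 120.   3.]
 [534. 267.   3.]] [534.86872988 193.42741794   3.        ]
[[667.30974488 116.64287278   3.        ]]
(440, -280, 60) 0.05 0 [ 0.51841758  0.85175352 -0.06659614  2.00707787  0.17713693  0.28812978
  0.35453874]
(440, -280, 60) 0.05 3.141592653589793 [ 0.22751694  0.91180706  0.43295146  2.02195135 -0.94812182  0.42063354
 -1.68394341]
(612, -270, 40) 0.05 0 [ 0.46562455  1.00543746 -0.23078278  1.53928671  0.33138743  0.63558605
  0.12028691]
(612, -270, 40) 0.05 3.141592653589793 [ 0.0326566   1.11248043  0.65316914  1.56558669 -0.88480135  0.78145588
 -2.01810828]
(612, -270, 40) 1.6 0 [ 0.6073729   1.04489121 -0.51605568  1.53047636  0.67616637  0.75043317
  1.3992414 ]
(612, -270, 40) 1.6 3.141592653589793 [ 0.24012252  1.01423738  0.20820754  1.55318715 -0.31272402  0.60709328
 -0.93075719]
(620,
[... 485 characters left out ...]
9]
(560, -280, 60) 0 0 [ 0.53568521  0.93763562 -0.26602404  1.67814134  0.39738531  0.57952961
  0.03810521]
(560, -280, 60) 0 3.141592653589793 [ 0.05684769  1.04438961  0.6523084   1.70547568 -0.91283458  0.72524164
 -1.94900636]
(560, -280, 60) 1.57 0 [ 0.63837165  0.96369252 -0.45905514  1.67214026  0.63581827  0.65963727
  1.40553296]
(560, -280, 60) 1.57 3.141592653589793 [ 0.28846175  0.94146079  0.18681169  1.69247143 -0.29857422  0.53567779
 -0.91360014]
(475, 372, 20) 1.3 0 [-0.6539841   0.9756554  -0.1540759   1.75869733  0.30913407  0.43092278
  0.2767461 ]
(475, 372, 20) 1.3 3.141592653589793 [-0.97842684  1.03397097  0.43753765  1.77664655 -0.81741284  0.52268178
 -1.83938691]
```

```bash
cat >> h.py <<'E'
def q(th): # tool down, fingers closing along direction th
    return (R.from_euler('z',th-np.pi/2)*R.from_quat([0,1,0,0])).as_quat()[[3,0,1,2]]
def best(p,th):
    c=[]
    for k in(0,np.pi,-np.pi):
        s=r.solve_ik(list(p),list(q(th+k)))
        if s is not None: c.append((np.abs(np.array(s)[[2,4,6]]).sum(),th+k))
    return min(c)[1]
def go(p,th):
    r.move_pose([float(v) for v in p],[float(v) for v in q(best(p,th))])
def lin(p,feed=150): r.move_linear([float(v) for v in p],feed=feed)
def pull(d,start,dmin,dmax,lim=7,step=4):
    """creep along d from dmin until the wrist feels lim N or dmax"""
    f0=r.get_obs()["ft_force"]; s=dmin
    while s<dmax:
        s+=step; lin(start+s*d,60)
        f=np.dot(np.array(r.get_obs()["ft_force"])-f0,d)
        if f<-lim: break
    return s,f
E
python3 - <<'E'
from h import *
r.grip(24,20)
th=np.radians(3.05); d=-np.array([np.cos(th),np.sin(th),0]); H=np.array([608.5,-269.4,25])
go(H+[0,0,110],th); print(r.get_obs()["t"])
lin(H,120); o=r.get_obs(); print(o["t"],o["ft_force"],o["ee_pos"])
r.grip(5,20); o=r.get_obs(); print(o["gripper_width"],o["ft_force"])
lin(H+130*d,120); print(pull(d,H,130,185)); o=r.get_obs(); print(o["t"],o["ee_pos"],o["ft_force"],o["gripper_width"])
E
```

```text
4.8167
5.8833 [ 0.43925575 -0.2613689   1.17615636] [ 609.19918115 -269.66966911   25.83835921]
10.266202977895956 [ 0.71455728 -0.19879145  4.44910781]
(162, np.float64(-11.563466851852704))
9.475 [ 453.07538076 -278.96480392   25.8671067 ] [ 1.09705403e+01 -2.22431075e+00  4.76774892e-03] 10.111110428891516
```

```bash
cat >> h.py <<'E'
def find(region,z=6,kind=None):
    """average of both views, region=(x0,x1,y0,y1)"""
    L={n:[p for p in panels(n,z) if region[0]<p[0]<region[1] and region[2]<p[1]<region[3] and kind in(None,p[6])] for n in("top","side")}
    out=[]
    for p in L["top"]:
        m=[s for s in L["side"] if np.hypot(s[0]-p[0],s[1]-p[1])<15 and s[6]==p[6]]
        x,y=(p[0]+m[0][0])/2 if m else p[0]-1.3,(p[1]+m[0][1])/2 if m else p[1]+.8
        out.append((x,y,p[4],p[6],bool(m),round(p[2]),round(p[3])))
    return out
BENCH=(420,532,-60,440); MAT=(520,640,100,290)
def pick(x,y,yaw,z,op=66,force=20):
    r.grip(op); th=yaw+np.pi/2
    go((x,y,z+110),th); lin((x,y,z),150); r.grip(20,force)
    o=r.get_obs(); print("grip",o["gripper_width"],"z",o["ee_pos"][2]); lin((x,y,z+130),200)
    return r.get_obs()["gripper_width"]
EDGE=np.array([635.,192.5]); EYAW=np.radians(.6)
def drop(out=14):
    p=EDGE-out*np.array([np.cos(EYAW),np.sin(EYAW)])
    go((p[0],p[1],150),EYAW+np.pi/2); lin((p[0],p[1],104.5),100); r.dwell(.3)
    o=r.get_obs(); print("at",o["ee_pos"],o["gripper_width"]); r.grip(86); r.dwell(.8)
    lin((p[0],p[1],180),250)
E
python3 - <<'E'
from h import *
r.grip(24); o=r.get_obs(); p=np.array(o["ee_pos"]); lin(p+[0,0,140],200)
B=find(BENCH)
for b in B: print(b)
b=min([b for b in B if b[3]=="down"],key=lambda b:abs(b[1]-168))
print(pick(b[0],b[1],b[2],1.5)); drop()
go((480,-100,240),np.pi/2); print(r.get_obs()["t"])
print(find(MAT,9)); im=r.snapshot("top"); cv2.imwrite("pics/t2.png",cv2.resize(im[70:290,120:460],None,fx=2.3,fy=2.3,interpolation=cv2.INTER_CUBIC))
E
```

```text
(494.0281677246094, 46.8917236328125, np.float64(-1.1776498673225526), 'down', True, 62, 48)
(496.7396240234375, 168.9586181640625, np.float64(0.22480157215803498), 'down', True, 62, 48)
(498.9641418457031, 267.5176696777344, np.float64(0.693020828349761), 'down', True, 63, 47)
(476.4348907470703, 372.2967987060547, np.float64(1.3349361280131191), 'up', True, 53, 37)
grip 44.1009409244551 z 1.6673156148904293
44.64441054899726
at [621.32199072 192.47934069 105.09673554] 44.744806844636415
20.1833
[(576.6627502441406, 190.55018615722656, np.float64(0.01020963999654989), 'up', True, 54, 35)]
```

View pics/t2.png

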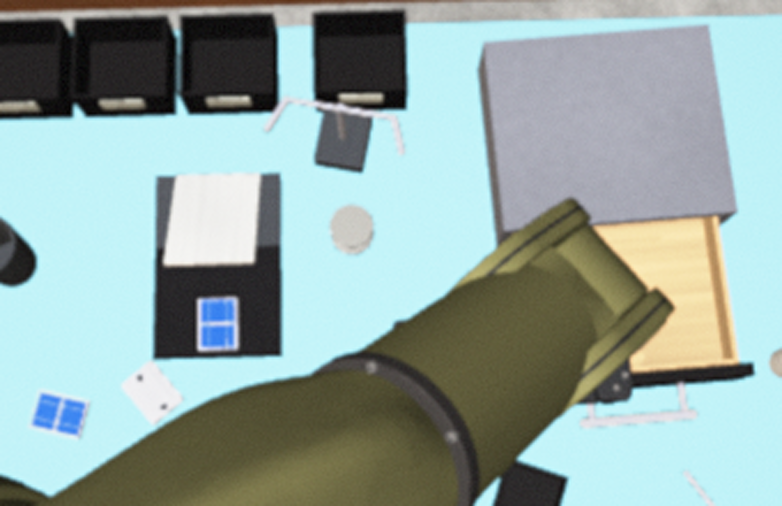

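The flip worked: the panel lies blue-up on the mat at crop (217,323). I'll pick it up and look at the drawer with the arm out of the way.

Run:
```python
from h import *
b=find(MAT,9)[0]; print(b)
print(pick(b[0],b[1],b[2],5,op=62)); print(r.get_obs()["t"])
im=r.snapshot("top"); cv2.imwrite("pics/t3.png",cv2.resize(im[140:260,325:455],None,fx=4.5,fy=4.5,interpolation=cv2.INTER_CUBIC))
```

```text
(576.6788635253906, 190.55174255371094, np.float64(0.01020963999654989), 'up', True, 54, 35)
grip 44.31658578139721 z 5.3043659347412415
44.563460840969
24.3333
```

View pics/t3.png

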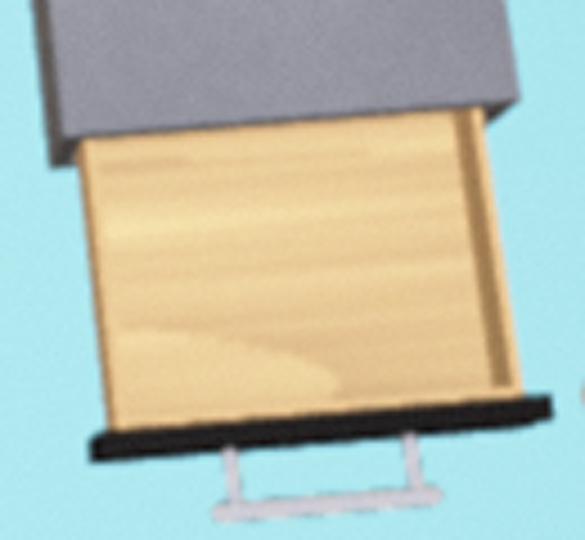

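The open drawer is clear: floor corner at the right front (495,388), handle from (215,515) to (440,493), cabinet front edge from (70,137) to (517,100).

Run:
```python
from h import *
a=lambda L:[(325+x/4.5,140+y/4.5) for x,y in L]
th=np.radians(3.05); X=np.array([np.cos(th),np.sin(th)]);Y=np.array([-X[1],X[0]])
h=unproj("top",a([(215,515),(440,493)]),41)[:,:2]; H=h.mean(0); print("H",H)
for n,p,z in(("floor RF",(495,388),22),("floor R back",(458,112),22),("wall L back",(84,142),53),("wall L front",(113,428),53),("wall R outer",(520,390),53),("cabL",(70,137),75),("cabR",(517,100),75)):
    w=unproj("top",a([p]),z)[0,:2]; print(n,w.round(),((w-H)@X).round(1),((w-H)@Y).round(1))
```

```text
H [ 453.97926232 -278.63095986]
floor RF [ 520. -385.] 60.1 -109.8
floor R back [ 685. -378.] 225.7 -111.2
wall L back [ 664. -150.] 216.2 116.9
wall L front [ 498. -159.] 50.5 117.5
wall R outer [ 514. -388.] 54.5 -112.1
cabL [ 661. -139.] 213.9 128.0
cabR [ 676. -393.] 216.0 -125.5
```

```bash
cat >> h.py <<'E'
DTH=np.radians(3.05); DX=np.array([np.cos(DTH),np.sin(DTH)]); DY=np.array([-DX[1],DX[0]]); HO=np.array([453.5,-278.8])
SLOT=[(92,50),(92,-50),(165,50),(165,-50)]
def place(i,z=25):
    p=HO+SLOT[i][0]*DX+SLOT[i][1]*DY
    go((p[0],p[1],170),DTH+np.pi/2); lin((p[0],p[1],45),200); lin((p[0],p[1],z),60)
    o=r.get_obs(); print("place",o["ee_pos"],o["ft_force"],o["gripper_width"]); r.grip(54); lin((p[0],p[1],170),250)
E
python3 - <<'E'
from h import *
place(2)
B=find(BENCH)
for b in B: print(b)
b=min([b for b in B if b[3]=="down"],key=lambda b:abs(b[1]-267))
pick(b[0],b[1],b[2],1.5); drop()
go((480,-60,240),np.pi/2); print(r.get_obs()["t"]); print(find(MAT,9))
cv2.imwrite("pics/t4.png",cv2.resize(r.snapshot("side")[100:350,180:340],None,fx=2.4,fy=2.4,interpolation=cv2.INTER_CUBIC))
E
```

```text
place [ 615.41430258 -220.00088864   24.64802317] [ 0.21795925 -0.14124976 -1.26073393] 43.9772232501146
(476.0631591796875, 373.9866455078125, np.float64(1.3250215787489177), 'down', False, 64, 49)
(498.8719177246094, 267.578125, np.float64(0.6913547547718073), 'down', True, 64, 50)
(476.22157287597656, 372.2652282714844, np.float64(1.3270770064782407), 'up', True, 53, 37)
grip 44.96416564877868 z 1.6608591090121576
at [621.31697919 192.47574328 105.07850531] 44.69097921063473
38.4083
[(581.1192016601562, 181.93710327148438, np.float64(0.24868854588414857), 'up', True, 53, 37)]
```

View pics/t4.png

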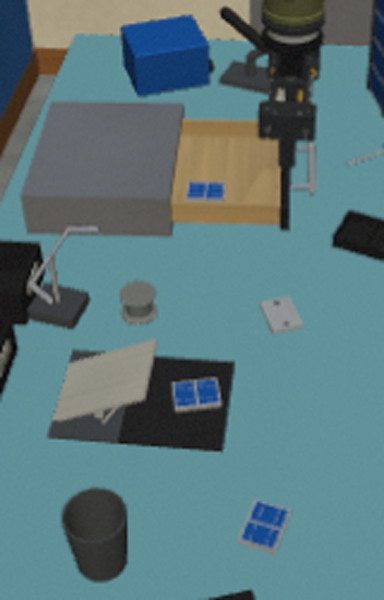

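Panel 2 is blue-up on the mat, and the first panel lies flat in the drawer. I'll continue with the rest.

Run:
```python
from h import *
b=find(MAT,9)[0]; pick(b[0],b[1],b[2],5,op=62); place(3)
go((430,-380,230),np.pi/2)
B=find(BENCH)
for b in B: print(b)
b=[b for b in B if b[3]=="down" and b[1]<300]
if b:
    b=b[0]; pick(b[0],b[1],b[2],1.5); drop()
    go((430,-300,240),np.pi/2); print(r.get_obs()["t"]); print(find(MAT,9))
cv2.imwrite("pics/t5.png",cv2.resize(r.snapshot("side")[100:350,180:340],None,fx=2.4,fy=2.4,interpolation=cv2.INTER_CUBIC))
```

```text
grip 44.41448370450402 z 5.475982440217099
place [ 620.75582119 -319.79867046   24.61045292] [ 0.32271135 -0.40021457 -1.07477036] 44.225851984201086
(481.6224060058594, 23.28985595703125, np.float64(-1.1674639086537586), 'down', True, 64, 49)
(476.15716552734375, 372.2762908935547, np.float64(1.3253297064870395), 'up', True, 53, 37)
grip 44.027882284330694 z 1.6575230699933627
at [621.31864606 192.46941086 105.07889065] 44.7112662820643
57.3167
[(577.3166198730469, 190.6686248779297, np.float64(0.004611994236326078), 'up', True, 55, 35)]
```

View pics/t5.png

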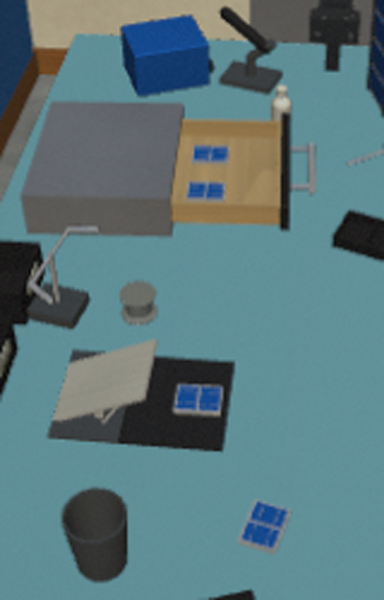

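The panel that got nudged (it had moved to (482,23)) was found and flipped; it is blue-up on the mat. Two panels lie flat in the drawer.

Run:
```python
from h import *
b=find(MAT,9)[0]; pick(b[0],b[1],b[2],5,op=62); place(0)
go((430,-380,230),np.pi/2)
B=find(BENCH,kind="up"); print(B); b=B[0]
pick(b[0],b[1],b[2],1.5); place(1,24.5)
go((430,100,260),np.pi/2); print(r.get_obs()["t"])
cv2.imwrite("pics/t6.png",cv2.resize(r.snapshot("top")[80:300,100:460],None,fx=2.2,fy=2.2,interpolation=cv2.INTER_CUBIC))
```

```text
grip 44.64233772519255 z 5.3269086169575495
place [ 542.56168211 -223.88524247   24.69692353] [-0.63462736  0.42545091 -0.54808778] 44.48289523600442
[(476.3249969482422, 372.26153564453125, np.float64(1.3409484804900815), 'up', True, 53, 37)]
grip 44.44519838460384 z 1.6420212722068375
place [ 547.89739086 -323.74916924   24.18548465] [ 0.22499932  0.06495551 -0.53419703] 44.46344541484813
78.5917
```

View pics/t6.png

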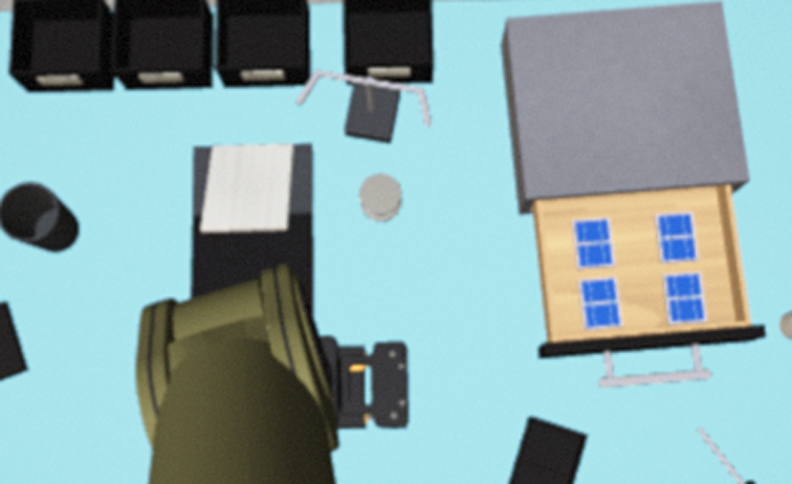

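All four panels lie flat and blue-up in the drawer, and the other things have not moved. I'll push the drawer shut.

Run:
```python
from h import *
d=np.r_[DX,0]; H=np.r_[HO,25]
r.grip(24,20); go(H+[0,0,130],DTH); lin(H,120); r.grip(5,20); print(r.get_obs()["gripper_width"])
lin(H+150*d,70); print(pull(d,H,150,185,lim=10,step=3))
o=r.get_obs(); print(o["ee_pos"],o["ft_force"],(np.array(o["ee_pos"])-H)@d)
r.grip(24); p=np.array(r.get_obs()["ee_pos"]); lin(p+[0,0,150],200); go((450,0,260),np.pi/2)
print(r.get_obs()["t"])
cv2.imwrite("pics/t7.png",cv2.resize(r.snapshot("top")[75:275,320:480],None,fx=3,fy=3,interpolation=cv2.INTER_CUBIC))
```

```text
10.28236582232403
(171, np.float64(-12.560385163792896))
[ 618.27713179 -269.16659171   25.34006537] [-12.21263147   3.62931782  15.15679971] 165.05629080269554
88.9167
```

View pics/t7.png

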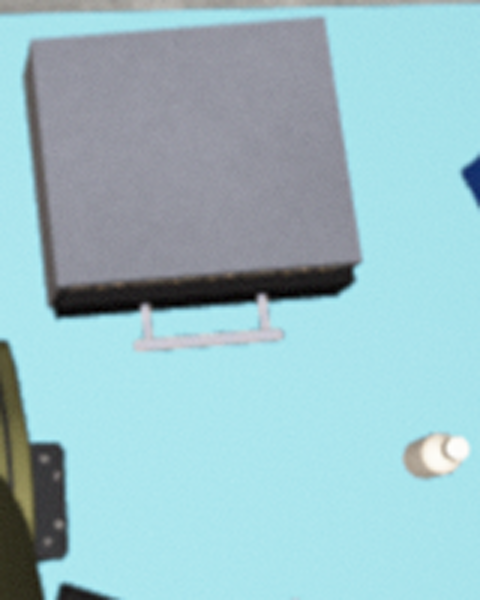

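A faint brown line is left at the gap, so I'll push once more on the bar with closed fingers.

Run:
```python
from h import *
d=np.r_[DX,0]; H=np.r_[HO,25]+165*d+[0,0,5]
r.grip(0,20); S=H-40*d; go(S+[0,0,120],DTH+np.pi/2); lin(S,150)
f0=np.array(r.get_obs()["ft_force"]); s=12
while s<44:
    s+=2; lin(S+s*d,40); o=r.get_obs(); f=(np.array(o["ft_force"])-f0)@d
    if f<-1: print(s,f.round(1),((np.array(o["ee_pos"])-S)@d).round(2))
    if f<-25: break
lin(S,150); lin(S+[0,0,150],200); go((450,0,260),np.pi/2); print(r.get_obs()["t"])
a=cv2.imread("pics/t7.png"); b=cv2.resize(r.snapshot("top")[75:275,320:480],None,fx=3,fy=3,interpolation=cv2.INTER_CUBIC)
cv2.imwrite("pics/t8.png",cv2.resize(np.vstack([a[240:360,30:380],b[240:360,30:380]]),None,fx=2.2,fy=2.2))
```

```text
26 -4.8 24.24
28 -9.5 24.31
30 -12.8 24.36
32 -16.6 24.4
34 -21.1 24.48
36 -24.2 24.51
38 -27.6 24.52
98.6
```

View pics/t8.png

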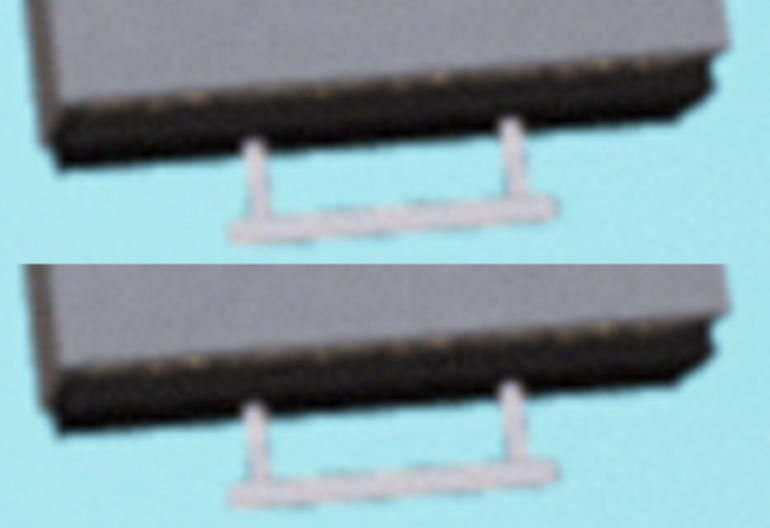

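The picture is the same before and after, and the drawer sits against a hard stop (25 N moved it 0.3 mm). It is fully shut.

```bash
python3 -c "
from h import *
print(find((380,640,-60,440)),r.job_done())"
```

```text
the job is handed in; nothing more can be done
[] None
```

All four panels lie flat and cells-up in the drawer, three of them flipped over the ramp; the drawer is pushed shut against its stop, and I handed the job in at about 99 s of the 210 s allowed.

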